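# Square up a cabinet side and hold it

### The arm

A 6-joint arm with a two-finger parallel gripper is mounted at the origin on the work surface. World frame = base frame: x ahead of the robot, y to its left, z up, the work surface at z = 0. Lengths are in m, angles in rad, forces in N, time in s.
With the tool pointing down it reaches from about 0.325 to 0.925 m from the base axis. Payload 3.1 kg.
Tool frame: the origin (TCP) lies at the very end of the fingers, on their centre line; the grasp point (between the pads) lies 19 mm behind it; y points along the fingers, x is the direction in which the jaws open and shut, and the axes are right-handed (so a half turn about y gives the same grasp; the last joint's range is limited). The gripper opens to 85 mm and grips with 20 to 120 N. Pads are 22 mm wide; open, the fingers measure 114 mm over their backs; the gripper's body (76 mm by 85 mm) begins 54 mm behind the grasp point. The pads swing forward as they close: fully open they stand 13 mm farther back than shut.
Start: joints at [1.227, 0.217, 1.613, -0, 1.311, -0.112], TCP at [0.144, 0.608, 0.231] pointing down, gripper open.
Joint ranges: [-2.75, 2.75], [-0.78, 2.1], [0.31, 2.55], [-1.13, 4.27], [0.13, 2.63], [-2.58, 2.58]. Speed limits (rad/s): [2.79, 2.79, 3.14, 3.14, 3.14, 3.14].

### API

Orientations are given as a rotation vector (axis times angle).
In Python, from station import telemetry, vision, job gives the robot as it stands. The module is installed in compiled form; this text tells all that it offers.
- The arm moves only by the tool play_rows, never from a script. Its argument "moves" is a list of rows, each an object of numbers: "x", "y", "z": the shift along the tool's x, y, z in m; "yaw": the turn about the tool's y in degrees; "gripper": the closure, from 0 (fully open) to 1 (shut). In form: [{"x": .., "y": .., "z": .., "yaw": .., "gripper": ..}, ...]. A call has 1 to 10 rows; each row is the pose to reach, as a shift and turn from the pose commanded when the call began, along the tool's axes at that moment; what a row does not reach only later rows make up. A row lasts 1/10 s, in which the tool goes at most 50 mm and 8.59 degrees, less where a joint would pass 70% of its speed; a pose out of reach is approached as far as the arm can. A call with a gripper value outside its range is refused whole. The fingers move at their own pace and stop on an object; "force" is the grip in N (left out, the last holds). Time passes only in rows, so rows that repeat a pose let the fingers close. It gives the time, the measured TCP pose, the force and the opening at its end, in the units of the state.
- telemetry.read_state(): the state, without advancing time (a new reading comes with each control period).
- vision.capture(name): name is "side" or "top" or "wrist"; returns a dict with "color" (400x640x3 uint8, blue, green, red), "range_z" (400x640 float32, m along the optical axis (not along the pixel's ray), 0 where there is no reading), "vertical_fov" (degrees; the focal length in pixels is half the picture's height over the tangent of half this angle, whatever the lens; pixels are square), "cx", "cy" (the principal point, pixels), "k1" (the pictures are not rectified: a ray, as slopes to the right and down, at radius r is drawn at 1 + k1 r^2 times it, then the intrinsics apply), "camera_from_world" (4x4, takes a point from world to camera coordinates). Camera axes: x right, y up, looking along -z (the intrinsics and any distortion apply to the point x, -y, -z); pixel columns grow to the right and rows downward; lengths in m; the calibration is good to about 2 mm. A picture is of the moment at which its call begins.
- job.sign_off(): hands the job in, once; it reports no verdict.
The state is a dict: "clock": time; "joint_pos": joint angles; "qd": joint speeds; "joint_efforts": joint torques, N m; "ee_pos": TCP position; "eef_rot": TCP orientation; "force": force on the tool from outside, world axes, zero at the start; "wrist_torque": the same for the moment, N m; "opening": finger opening in m.
Only numpy, scipy, OpenCV 4.12 (cv2) and the standard library are available. Lean on these libraries where they do the work, as an engineer would, in place of code of your own. Each camera call takes 0.05 s, during which the arm holds its last target.

### The job

The side panel of the small cabinet corner on the bench leans inward. Pick up the try square, set its thick stock flat on the bottom panel and press the square into the inside corner, pushing the side over with the square alone, until stock and blade both touch along their whole length and the side stands square to the bottom. Hold it there for a few seconds and finish while still gripping the square and pushing it steadily down and into the corner (the side is to be screwed while you hold it, so do not let go), leaving the other things on the bench where they are.

Things in the scene. Friction and masses are not known exactly. Their poses are not given: they have to be found in the camera images.
- square: Metal try square, 0.2-0.5 kg, standing on its stock: bar 140 mm long (y), 22 thick (x), 36 high. Blade: strip 3 mm thick, 30 wide, rising at the stock's -y end to 150 mm, outer edge flush with that end. Underside and -y edge are true to 90 degrees. Origin: centre of the underside, z up. Grip it across the 22 mm from above, 100 mm or more from the blade's outer edge, to clear blade and side
- square_heel (a point): outer corner of the square, where underside and blade edge meet (stock's -y end, mid-thickness)
- square_toe (a point): other end of the stock's underside, 140 mm from the heel (+y end)
- square_tip (a point): top end of the blade's outer edge, 150 mm above the heel
- bottom: Wooden bottom panel, fixed on the bench: 18 mm thick, 160 deep (x, centred), reaching 230 mm from the corner along +y. Two dogs hold it behind the side; a steel holdfast beside it at x = 105, y = 195 mm reaches over it to x = 30, 75 mm high. Origin: on the bench, under the middle of the inside corner line; +y from the side along the board, z up
- corner (a point): middle of the inside corner line, on top of the bottom panel (18 mm above the bench), where the inner face of the side panel meets the bottom panel
- side: Wooden side panel 160 mm deep (x), 18 thick, 200 high, on the bottom's end in loose dowels. Turns stiffly (0.22 N m, stays where left) about the inside corner line; starts leaning 3 to 7 degrees inward (bottom's +y); a push over 30 N into the corner drives it too far out (by up to 1.7). Origin: middle of that line; z up its inner face (y = 0), y its inward normal. Square when z is vertical
- side_top (a point): middle of the inner face's upper edge, 200 mm above the corner line
- glue: white glue bottle, 58 mm across, 170 mm high; a bystander; origin at its foot
- mallet: round wooden mallet standing on its head, 86 mm across, 236 mm high; a bystander; origin at its foot
- earmuffs: ear defenders lying on the bench, two red cups 72 mm across with a black band, 190 mm wide; a bystander; origin on the bench midway between the cups
Mind the look-alikes: they are no part of the job. Of the things like the square, leave any that is green, orange or pink; of the rest the larger one is meant.

How it is judged:
By the outcome, as a careful person would: the job done as asked, in the order asked, and still so for the second after the job is handed in, while the arm keeps its last pose, push and grip.
It also fails if it takes over 48 s, if anything falls off the work surface, if the arm or the gripper's body presses on something with over 40 N, if the wrist force passes 120 N, or if a joint passes its speed limit or range.

## Working session

There is one attempt and no reset: what is moved stays moved. The work goes in short steps, Python scripts to look and compute and a tool call to move; the robot and the scene stay as the last step left them, time stands still between calls to the robot, and variables do not carry over. Pictures are saved under pics/ and viewed, and the job is handed in when it is done.

Besides the shell and the picture viewer there is one more tool, called after ">>>" by a JSON object that holds its "op" and its "data". play_rows: Moves the arm, as the interface text tells. Its arguments: {"type":"object","properties":{"moves":{"type":"array"},"force":{"type":"number"}},"required":["moves"]}

```bash
mkdir -p pics; cat > h.py <<'E'
import numpy as np, cv2, pickle
from scipy.spatial.transform import Rotation as R
def K(d):
    f=200/np.tan(np.radians(d['vertical_fov'])/2); return np.array([[f,0,d['cx']],[0,f,d['cy']],[0,0,1.]])
def slopes(d,uv):
    uv=np.atleast_2d(np.array(uv,float)); k=K(d)
    p=(uv-[d['cx'],d['cy']])/k[0,0]; s=p.copy()
    for _ in range(20): s=p/(1+d['k1']*(s**2).sum(1,keepdims=True))
    return s
def rays(d,uv):
    s=slopes(d,uv); T=np.linalg.inv(d['camera_from_world'])
    v=np.c_[s[:,0],-s[:,1],-np.ones(len(s))]
    return T[:3,3], v@T[:3,:3].T
def onz(d,uv,z):
    o,v=rays(d,uv); t=(z-o[2])/v[:,2]; return o+v*t[:,None]
def xyz(d,uv,r):
    o,v=rays(d,uv); return o+v*np.atleast_1d(r)[:,None]
def cloud(d):
    h,w=d['range_z'].shape
    vv,uu=np.mgrid[:h,:w]; return xyz(d,np.c_[uu.ravel(),vv.ravel()],d['range_z'].ravel()).reshape(h,w,3)
def proj(d,P):
    P=np.atleast_2d(P); T=d['camera_from_world']; c=P@T[:3,:3].T+T[:3,3]
    s=np.c_[c[:,0]/-c[:,2],-c[:,1]/-c[:,2]]; s=s*(1+d['k1']*(s**2).sum(1,keepdims=True))
    return s*K(d)[0,0]+[d['cx'],d['cy']]
def cap(n,tag):
    from station import vision
    d=vision.capture(n); cv2.imwrite(f'pics/{tag}.png',d['color']); pickle.dump(d,open(f'{tag}.pkl','wb')); return d
def load(t): return pickle.load(open(f'{t}.pkl','rb'))
E
python3 - <<'E'
from h import *
from station import telemetry
for n in ['side','top','wrist']:
    d=cap(n,n+'0'); print(n,d['vertical_fov'],d['k1'],np.linalg.inv(d['camera_from_world']).round(3).tolist())
s=telemetry.read_state();print(s); print(R.from_rotvec(s['eef_rot']).as_matrix().round(3))
E
```

```text
side 54.402937673641595 -0.004772954024563925 [[-0.976, 0.13, -0.176, 0.336], [-0.219, -0.535, 0.816, 0.883], [0.012, 0.835, 0.551, 0.723], [0.0, 0.0, 0.0, 1.0]]
top 47.42965918793838 -0.1003048527558426 [[0.011, 0.992, -0.122, 0.362], [-1.0, 0.01, -0.004, 0.018], [-0.002, 0.122, 0.993, 1.475], [0.0, 0.0, 0.0, 1.0]]
wrist 58.38238188059208 -0.06855746427443152 [[0.23, -0.931, -0.283, 0.071], [0.973, 0.22, 0.069, 0.625], [-0.002, -0.291, 0.957, 0.372], [0.0, 0.0, 0.0, 1.0]]
{'clock': 0.15, 'joint_pos': array([ 1.22678166e+00,  2.17639286e-01,  1.61458965e+00, -3.61142803e-05,
        1.31129780e+00, -1.12222047e-01]), 'qd': array([ 0.00069738, -0.00403838, -0.00207255,  0.00025402,  0.0008099 ,
        0.00031437]), 'joint_efforts': array([-1.64658602e-03, -3.97450089e+01, -3.04412663e+01, -2.65841772e-04,
        5.89132978e-03, -8.76109425e-06]), 'ee_pos': array([0.14336307, 0.6076823 , 0.23021941]), 'eef_rot': array([-1.31104539, -1.03557668,  1.03828848]), 'force': array([-0.53661686, -0.27295629, -1.46174651]), 'wrist_torque': array([ 0.01005406,  0.01040536, -0.03818172]), 'opening': 0.08514417794717133}
[[ 0.23  -0.001 -0.973]
 [ 0.973 -0.002  0.23 ]
 [-0.002 -1.     0.   ]]
```

View pics/side0.png

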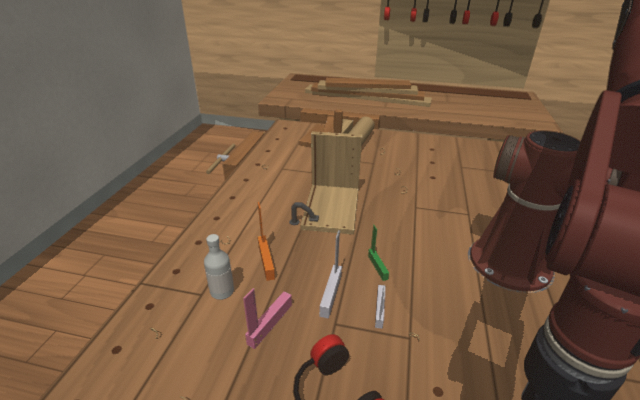

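View pics/top0.png

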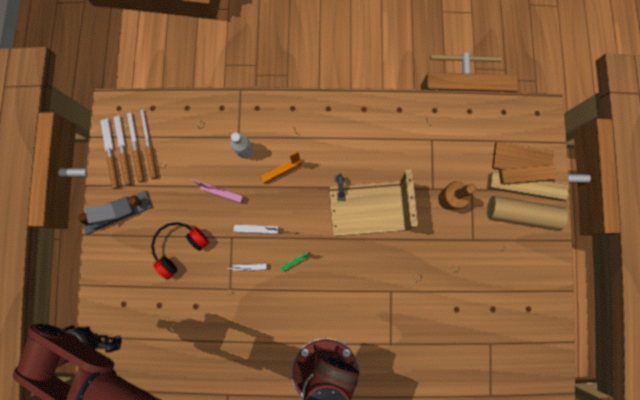

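View pics/wrist0.png

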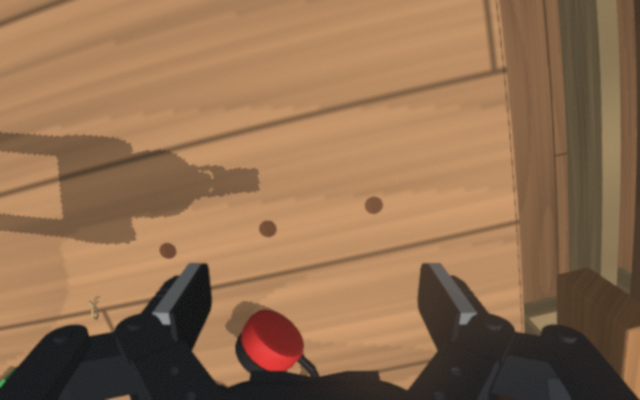

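The white square lies at about (257,230) in the top view with its blade at the right end. The cabinet corner is at (370,205). The smaller white, green, orange and pink squares are look-alikes.

```bash
python3 - <<'E'
from h import *
d=load('top0'); a=d['color'][200:260,220:320]; cv2.imwrite('pics/c1.png',cv2.resize(a,None,fx=8,fy=8,interpolation=cv2.INTER_CUBIC))
a=d['color'][160:250,320:425]; cv2.imwrite('pics/c2.png',cv2.resize(a,None,fx=6,fy=6,interpolation=cv2.INTER_CUBIC))
d=load('side0'); a=d['color'][120:330,270:400]; cv2.imwrite('pics/c3.png',cv2.resize(a,None,fx=2.8,fy=2.8,interpolation=cv2.INTER_CUBIC))
E
```

```text
(no output)
```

View pics/c1.png

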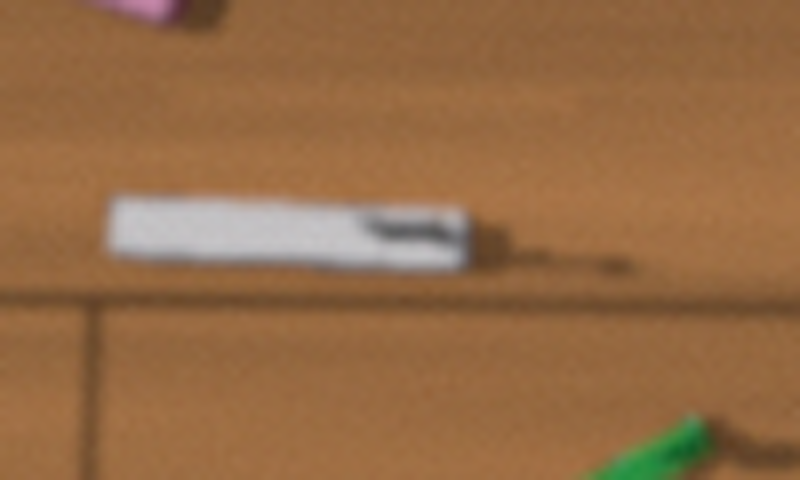

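View pics/c2.png

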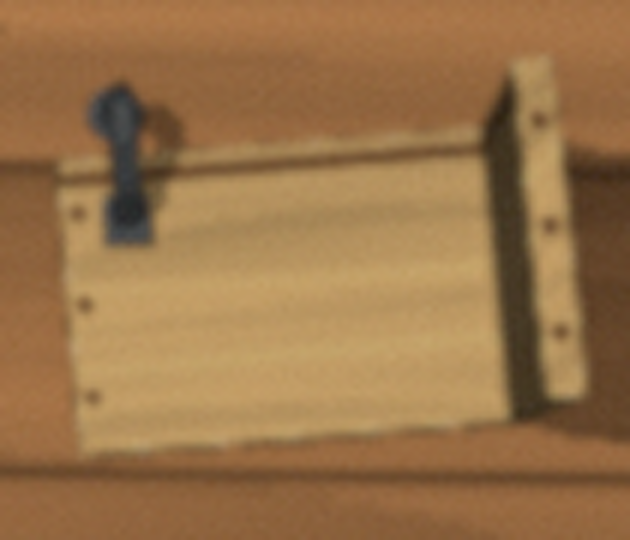

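View pics/c3.png

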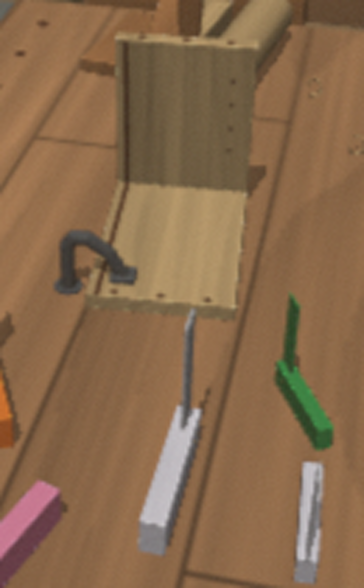

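```bash
python3 - <<'E'
from h import *
d=load('top0')
def c(p,f,o): return np.array(p)/f+o-0.5*(1-1/f)*0
q=c([(109,195),(470,207),(468,272),(106,258)],8,[220,200])
P=onz(d,q,.036);print('stock corners',P.round(4).tolist())
e=c([(60,180),(485,150),(512,418),(83,455)],6,[320,160]) # bottom
B=onz(d,e,.018);print('bottom', B.round(4).tolist())
C=cloud(d); 
# stock cloud
u0,v0,u1,v1=232,222,281,236
pc=C[v0:v1,u0:u1].reshape(-1,3); m=(pc[:,2]>.025)&(pc[:,2]<.045); s=pc[m]
r=cv2.minAreaRect(s[:,:2].astype(np.float32)*1000);print('stock rect',r,np.median(s[:,2]),m.sum())
# bottom cloud
pc=C[180:240,325:420].reshape(-1,3)
m=(pc[:,2]>.012)&(pc[:,2]<.026); b=pc[m]; r=cv2.minAreaRect(b[:,:2].astype(np.float32)*1000);print('bottom',r,np.median(b[:,2]),m.sum(),cv2.boxPoints(r).tolist())
m=(pc[:,2]>.19)&(pc[:,2]<.24); b=pc[m]; r=cv2.minAreaRect(b[:,:2].astype(np.float32)*1000);print('sidetop',r,np.median(b[:,2]),cv2.boxPoints(r).tolist())
d=load('side0'); C=cloud(d)
pc=C[133:187,313:361].reshape(-1,3); 
# inner face fit by projecting
m=(pc[:,2]>.04)&(pc[:,2]<.21)&(pc[:,1]<0.0); b=pc[m]; cc=b.mean(0)
for _ in range(4):
    u,s,vt=np.linalg.svd(b-cc,full_matrices=False); n=vt[2]; res=(pc-cc)@n; b=pc[(abs(res)<.004)&(pc[:,2]>.03)]; cc=b.mean(0)
n=n*np.sign(n[1]); print('face',n,cc,len(b),'lean',np.degrees(np.arcsin(-n[2])), 'yaw dir',np.degrees(np.arctan2(n[1],n[0])))
# y where z=.018 for mid
print('corner-line point offset', (n@cc - n[2]*.018)/np.hypot(n[0],n[1]))
pc=C[180:232,300:360].reshape(-1,3); m=(pc[:,2]>.012)&(pc[:,2]<.026)
r=cv2.minAreaRect(pc[m][:,:2].astype(np.float32)*1000);print('bottom side',r,np.median(pc[m][:,2]),cv2.boxPoints(r).tolist())
pc=C[265:318,315:345].reshape(-1,3); m=(pc[:,2]>.030)&(pc[:,2]<.042)
r=cv2.minAreaRect(pc[m][:,:2].astype(np.float32)*1000);print('stock side',r,np.median(pc[m][:,2]),cv2.boxPoints(r).tolist())
E
```

```text
stock corners [[0.4638, 0.2948, 0.036], [0.4607, 0.1509, 0.036], [0.435, 0.1511, 0.036], [0.4388, 0.2952, 0.036]]
bottom [[0.58, -0.011, 0.018], [0.5989, -0.2411, 0.018], [0.4538, -0.2541, 0.018], [0.432, -0.0244, 0.018]]
stock rect ((451.9502258300781, 225.53118896484375), (141.16200256347656, 22.10733413696289), 88.20350646972656) 0.03482811231157479 277
bottom ((523.7991943359375, -130.157958984375), (161.08155822753906, 231.91571044921875), 5.119207382202148) 0.017690791029805197 3283 [[433.2330017089844, -21.849143981933594], [453.9263610839844, -252.8397979736328], [614.3653564453125, -238.46676635742188], [593.6719970703125, -7.4761199951171875]]
sidetop ((518.5791015625, -235.26971435546875), (131.86012268066406, 16.25782012939453), 4.937885284423828) 0.21712113953469647 [[452.19403076171875, -232.845947265625], [453.59344482421875, -249.04342651367188], [584.9641723632812, -237.6934814453125], [583.5647583007812, -221.49600219726562]]
face [-0.09297429  0.9910672  -0.0956116 ] [ 0.53028863 -0.23122409  0.12909503] 2153 lean 5.486522011496573 yaw dir 95.35936306434421
corner-line point offset -0.29041426298325707
bottom side ((524.49072265625, -127.67438507080078), (160.033935546875, 241.7550048828125), 5.171441078186035) 0.018297577809729404 [[433.9040222167969, -14.501340866088867], [455.6949157714844, -255.2722625732422], [615.077392578125, -240.84742736816406], [593.2864990234375, -0.076507568359375]]
stock side ((452.0323791503906, 229.1515350341797), (141.84815979003906, 22.08482551574707), 88.52664184570312) 0.03607386907437876 [[439.1700134277344, 158.53482055664062], [461.2475280761719, 157.96697998046875], [464.8947448730469, 299.76824951171875], [442.8172302246094, 300.3360900878906]]
```

```bash
cat >> h.py <<'E'
def delta(tgt,ang):
    "tgt world TCP, ang: desired world angle (deg) of tool x"
    from station import telemetry
    s=telemetry.read_state(); M=R.from_rotvec(s['eef_rot']).as_matrix()
    t=M.T@(np.array(tgt)-s['ee_pos']); a=np.degrees(np.arctan2(M[1,0],M[0,0]))
    print('t',round(s['clock'],2),'pos',s['ee_pos'].round(4),'ang',round(a,2),'down',M[:,1].round(4),'F',s['force'].round(2),'Tq',s['wrist_torque'].round(3),'op',round(s['opening'],4))
    print('xyz',t.round(4),'yaw',round((a-ang+180)%360-180,2))
E
python3 -c "
from h import *
delta([.4524,.262,.23],-1.5)"
```

```text
t 0.15 pos [0.1434 0.6077 0.2302] ang 76.72 down [-6.0e-04 -1.8e-03 -1.0e+00] F [-0.54 -0.27 -1.46] Tq [ 0.01   0.01  -0.038] op 0.0851
xyz [-0.2654  0.0007 -0.3802] yaw 78.22
```

>>> {"op": "play_rows", "data": {"moves": [{"x":-0.027,"y":0,"z":-0.038,"yaw":7.8,"gripper":0.3},{"x":-0.054,"y":0,"z":-0.076,"yaw":15.6,"gripper":0.3},{"x":-0.08,"y":0,"z":-0.114,"yaw":23.4,"gripper":0.3},{"x":-0.106,"y":0,"z":-0.152,"yaw":31.2,"gripper":0.3},{"x":-0.133,"y":0,"z":-0.19,"yaw":39,"gripper":0.3},{"x":-0.16,"y":0,"z":-0.228,"yaw":46.8,"gripper":0.3},{"x":-0.186,"y":0,"z":-0.266,"yaw":54.6,"gripper":0.3},{"x":-0.212,"y":0,"z":-0.304,"yaw":62.4,"gripper":0.3},{"x":-0.239,"y":0,"z":-0.342,"yaw":70.2,"gripper":0.3},{"x":-0.2654,"y":0.0,"z":-0.3802,"yaw":78.2,"gripper":0.3}]}}

```text
clock: 1.15
ee_pos: [0.4534, 0.261, 0.2311]
eef_rot: [-1.571, 0.025, -0.025]
force: [1.1, 1.0, 0.0]
opening: 0.06
```

>>> {"op": "play_rows", "data": {"moves": [{"x":0,"y":0,"z":0,"yaw":0,"gripper":0.3},{"x":0,"y":0,"z":0,"yaw":0,"gripper":0.3},{"x":0,"y":0,"z":0,"yaw":0,"gripper":0.3}]}}

```text
clock: 1.45
ee_pos: [0.4518, 0.2632, 0.2309]
eef_rot: [-1.571, 0.02, -0.018]
force: [-0.3, 1.1, 0.3]
opening: 0.0598
```

```bash
python3 -c "
from h import *
delta([.4524,.262,.008],-1.5)
for n in ['wrist','top']:
  d=cap(n,n+'1')
  cv2.imwrite('pics/'+n+'1b.png', cv2.resize(d['color'],None,fx=1.25,fy=1.25))
"
```

```text
t 1.45 pos [0.4518 0.2632 0.2309] ang -1.41 down [-1.2e-03  2.0e-04 -1.0e+00] F [-0.3   1.1   0.33] Tq [ 0.017 -0.025  0.045] op 0.0598
xyz [ 0.0009  0.2229 -0.0012] yaw 0.09
```

View pics/wrist1b.png

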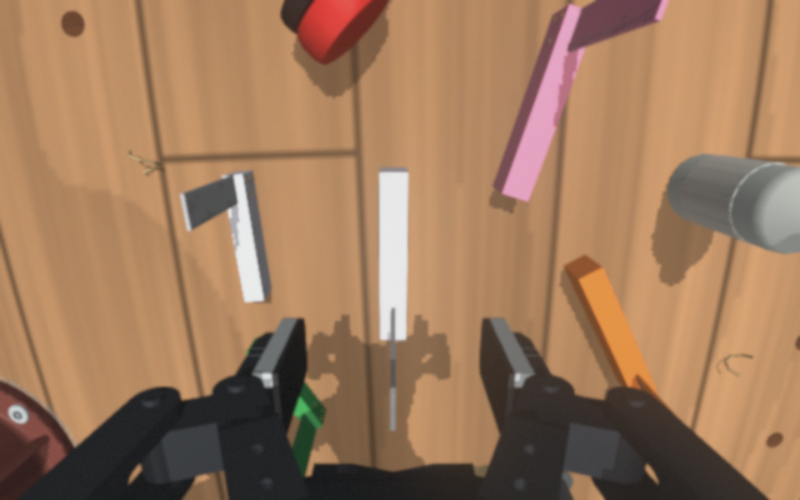

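The stock lies centred between the fingers, running from about (393,170) to (393,339) in the enlarged wrist picture.

```bash
python3 -c "
from h import *
d=load('wrist1')
q=np.array([(379.5,171),(408,171),(408,339),(379.5,339)])/1.25
print(onz(d,q,.036).round(4).tolist())
T=np.linalg.inv(d['camera_from_world']);print(T[:3,3])
C=cloud(d)[120:280,290:340].reshape(-1,3); m=(C[:,2]>.03)&(C[:,2]<.042)
r=cv2.minAreaRect(C[m][:,:2].astype(np.float32)*1000);print(r,np.median(C[m][:,2]))
"
```

```text
[[0.4421, 0.298, 0.036], [0.4634, 0.2974, 0.036], [0.4613, 0.1578, 0.036], [0.4374, 0.1583, 0.036]]
[0.45327825 0.33707822 0.37312696]
((450.8701171875, 226.88818359375), (140.56747436523438, 21.757680892944336), 88.16371154785156) 0.03560879455333105
```

>>> {"op": "play_rows", "data": {"moves": [{"y":0.04,"x":0,"z":0,"yaw":0,"gripper":0.3},{"y":0.08,"x":0,"z":0,"yaw":0,"gripper":0.3},{"y":0.12,"x":0,"z":0,"yaw":0,"gripper":0.3},{"y":0.15,"x":0,"z":0,"yaw":0,"gripper":0.3},{"y":0.175,"x":0,"z":0,"yaw":0,"gripper":0.3},{"y":0.195,"x":0,"z":0,"yaw":0,"gripper":0.3},{"y":0.21,"x":0,"z":0,"yaw":0,"gripper":0.3},{"y":0.218,"x":0,"z":0,"yaw":0,"gripper":0.3},{"y":0.222,"x":0,"z":0,"yaw":0,"gripper":0.3},{"y":0.222,"x":0,"z":0,"yaw":0,"gripper":0.3}]}}

```text
clock: 2.55
ee_pos: [0.4527, 0.263, 0.0095]
eef_rot: [-1.571, 0.02, -0.02]
force: [0.1, 0.7, 0.8]
opening: 0.0597
```

>>> {"op": "play_rows", "data": {"moves": [{"x":0,"y":0,"z":0,"yaw":0,"gripper":0.6},{"x":0,"y":0,"z":0,"yaw":0,"gripper":0.7},{"x":0,"y":0,"z":0,"yaw":0,"gripper":0.8},{"x":0,"y":0,"z":0,"yaw":0,"gripper":1},{"x":0,"y":0,"z":0,"yaw":0,"gripper":1},{"x":0,"y":0,"z":0,"yaw":0,"gripper":1},{"x":0,"y":0,"z":0,"yaw":0,"gripper":1},{"x":0,"y":0,"z":0,"yaw":0,"gripper":1}], "force": 70}}

```text
clock: 3.35
ee_pos: [0.4537, 0.2631, 0.0105]
eef_rot: [-1.57, 0.019, -0.022]
force: [-0.4, -0.1, 6.7]
opening: 0.0207
```

```bash
python3 -c "
from h import *
delta([.4524,.262,.14],-1.5)"
```

```text
t 3.35 pos [0.4537 0.2631 0.0105] ang -1.5 down [ 1.8e-03  9.0e-04 -1.0e+00] F [-0.44 -0.1   6.69] Tq [-0.052  0.222 -0.035] op 0.0207
xyz [-0.001  -0.1295 -0.001 ] yaw 0.0
```

>>> {"op": "play_rows", "data": {"moves": [{"x":0,"y":-0.01,"z":0,"yaw":0,"gripper":1},{"x":0,"y":-0.025,"z":0,"yaw":0,"gripper":1},{"x":0,"y":-0.045,"z":0,"yaw":0,"gripper":1},{"x":0,"y":-0.07,"z":0,"yaw":0,"gripper":1},{"x":0,"y":-0.095,"z":0,"yaw":0,"gripper":1},{"x":0,"y":-0.115,"z":0,"yaw":0,"gripper":1},{"x":0,"y":-0.125,"z":0,"yaw":0,"gripper":1},{"x":0,"y":-0.13,"z":0,"yaw":0,"gripper":1},{"x":0,"y":-0.13,"z":0,"yaw":0,"gripper":1}]}}

```text
clock: 4.25
ee_pos: [0.4526, 0.2626, 0.1396]
eef_rot: [-1.571, 0.02, -0.021]
force: [0.6, -0.0, -3.4]
opening: 0.0208
```

```bash
python3 -c "
from h import *
# bottom frame
c=np.array([.534,-.243]); th=np.radians(5.1); ex=np.array([np.cos(th),np.sin(th)]); ey=np.array([-np.sin(th),np.cos(th)])
p=c-.012*ex+(.106+.045)*ey; print(p)
delta([*p,.14],5.1)
d=cap('side','side2'); cv2.imwrite('pics/side2b.png',cv2.resize(d['color'][170:330,240:400],None,fx=4,fy=4,interpolation=cv2.INTER_CUBIC)[:600])"
```

```text
[ 0.50862447 -0.09366453]
t 4.25 pos [0.4526 0.2626 0.1396] ang -1.48 down [ 4.e-04  2.e-04 -1.e+00] F [ 0.57 -0.01 -3.38] Tq [ 0.098  0.015 -0.046] op 0.0208
xyz [ 0.0653 -0.0005 -0.3547] yaw -6.58
```

View pics/side2b.png

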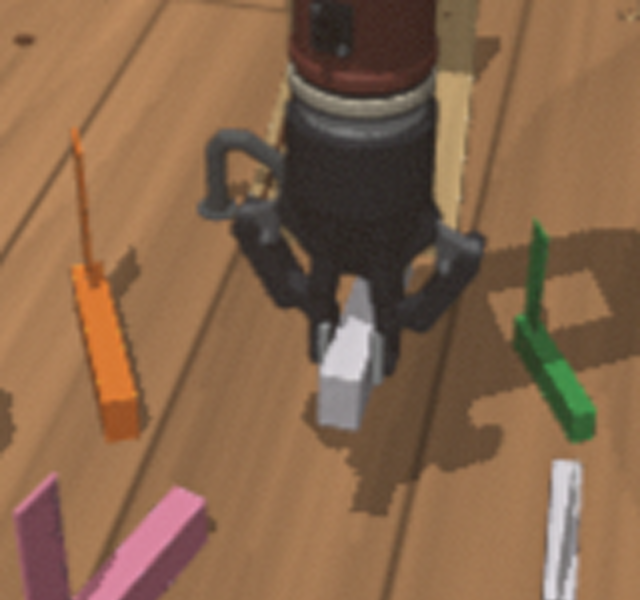

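The square is held level at about (345,370) in the crop. Next I move it over the bottom panel.

>>> {"op": "play_rows", "data": {"moves": [{"x":0.003,"y":0,"z":-0.015,"yaw":-0.3,"gripper":1},{"x":0.009,"y":0,"z":-0.05,"yaw":-1,"gripper":1},{"x":0.017,"y":0,"z":-0.092,"yaw":-1.8,"gripper":1},{"x":0.025,"y":0,"z":-0.136,"yaw":-2.6,"gripper":1},{"x":0.033,"y":0,"z":-0.18,"yaw":-3.4,"gripper":1},{"x":0.041,"y":0,"z":-0.224,"yaw":-4.2,"gripper":1},{"x":0.049,"y":0,"z":-0.268,"yaw":-5,"gripper":1},{"x":0.057,"y":0,"z":-0.31,"yaw":-5.8,"gripper":1},{"x":0.063,"y":0,"z":-0.342,"yaw":-6.4,"gripper":1},{"x":0.0653,"y":0,"z":-0.3547,"yaw":-6.58,"gripper":1}]}}

```text
clock: 5.3
ee_pos: [0.5081, -0.0963, 0.1379]
eef_rot: [-1.57, -0.066, 0.069]
force: [-0.6, -0.3, -3.1]
opening: 0.0208
```

>>> {"op": "play_rows", "data": {"moves": [{"x":0,"y":0,"z":0,"yaw":0,"gripper":1},{"x":0,"y":0,"z":0,"yaw":0,"gripper":1},{"x":0,"y":0,"z":0,"yaw":0,"gripper":1}]}}

```text
clock: 5.6
ee_pos: [0.508, -0.0919, 0.1386]
eef_rot: [-1.568, -0.07, 0.072]
force: [0.0, 0.5, -3.5]
opening: 0.0205
```

```bash
python3 -c "
from h import *
delta([.5086,-.0937,.04],5.1)
for n in ['side','top','wrist']:
  d=cap(n,n+'3')
d=load('top3'); cv2.imwrite('pics/top3b.png',cv2.resize(d['color'][150:260,310:440],None,fx=5,fy=5,interpolation=cv2.INTER_CUBIC))
d=load('side3'); cv2.imwrite('pics/side3b.png',cv2.resize(d['color'][80:240,260:400],None,fx=3.7,fy=3.7,interpolation=cv2.INTER_CUBIC))
d=load('wrist3'); cv2.imwrite('pics/wrist3b.png',cv2.resize(d['color'],None,fx=1.25,fy=1.25))
"
```

```text
t 5.6 pos [ 0.508  -0.0919  0.1386] ang 5.18 down [-0.0017  0.0012 -1.    ] F [ 0.02  0.47 -3.55] Tq [0.083 0.043 0.034] op 0.0205
xyz [ 0.0006  0.0986 -0.002 ] yaw 0.08
```

View pics/top3b.png

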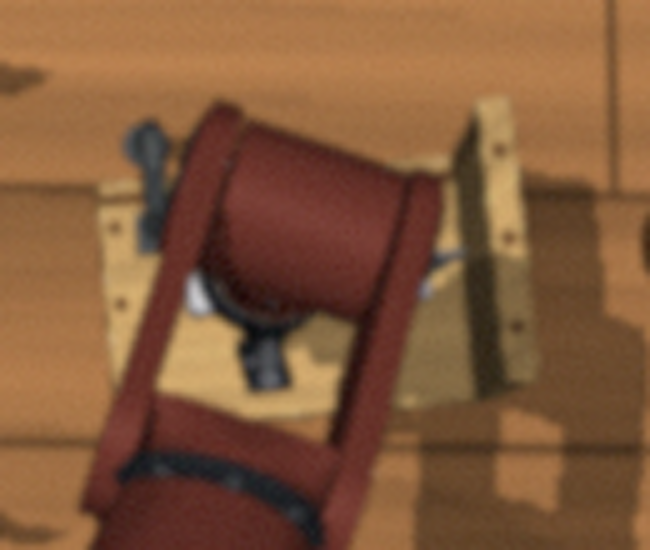

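View pics/side3b.png

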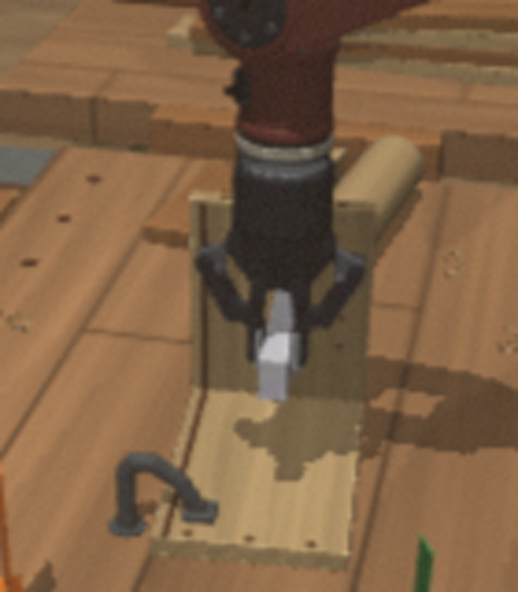

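View pics/wrist3b.png

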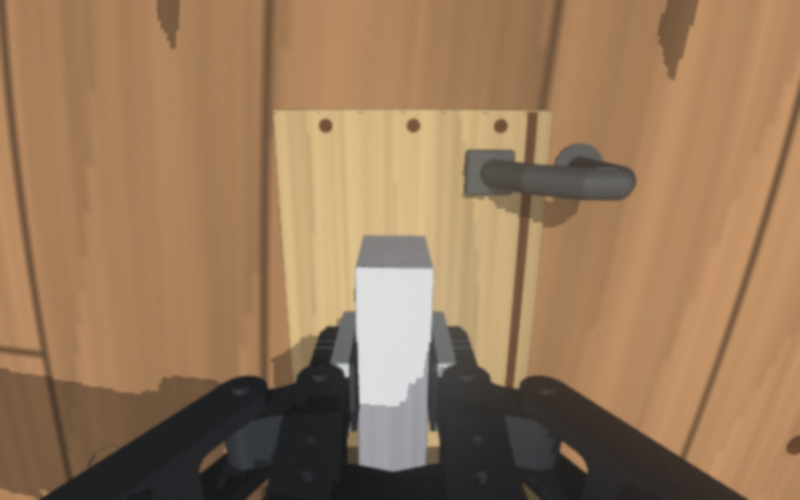

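```bash
python3 -c "
from h import *
d=load('wrist3')
P=onz(d,np.array([(274,111),(551,111)])/1.25,.018);print(P.round(4).tolist(), np.degrees(np.arctan2(P[1,1]-P[0,1],P[1,0]-P[0,0])))
e=P.mean(0)[:2]; a=np.radians(5.1); print('corner', e-.23*np.array([-np.sin(a),np.cos(a)]))
P=onz(d,np.array([(357,267),(433,267)])/1.25,.128+.036);print(P.round(4).tolist(), np.degrees(np.arctan2(P[1,1]-P[0,1],P[1,0]-P[0,0])))
"
```

```text
[[0.4337, -0.0211, 0.018], [0.5905, -0.0065, 0.018]] 5.288598738527155
corner [ 0.53254507 -0.24289537]
[[0.4949, -0.0592, 0.164], [0.5159, -0.0573, 0.164]] 5.178505314528924
```

>>> {"op": "play_rows", "data": {"moves": [{"x":0,"y":0.01,"z":0,"yaw":0,"gripper":1},{"x":0,"y":0.025,"z":0,"yaw":0,"gripper":1},{"x":0,"y":0.045,"z":0,"yaw":0,"gripper":1},{"x":0,"y":0.065,"z":0,"yaw":0,"gripper":1},{"x":0,"y":0.08,"z":0,"yaw":0,"gripper":1},{"x":0,"y":0.09,"z":0,"yaw":0,"gripper":1},{"x":0,"y":0.097,"z":0,"yaw":0,"gripper":1},{"x":0,"y":0.102,"z":0,"yaw":0,"gripper":1},{"x":0,"y":0.105,"z":0,"yaw":0,"gripper":1},{"x":0,"y":0.105,"z":0,"yaw":0,"gripper":1}]}}

```text
clock: 6.75
ee_pos: [0.5089, -0.0936, 0.0344]
eef_rot: [-1.57, -0.07, 0.07]
force: [-0.1, 0.6, -2.4]
opening: 0.0209
```

>>> {"op": "play_rows", "data": {"moves": [{"x":0,"y":0.001,"z":0,"yaw":0,"gripper":1},{"x":0,"y":0.002,"z":0,"yaw":0,"gripper":1},{"x":0,"y":0.003,"z":0,"yaw":0,"gripper":1},{"x":0,"y":0.003,"z":0,"yaw":0,"gripper":1}]}}

```text
clock: 7.15
ee_pos: [0.5087, -0.0936, 0.0314]
eef_rot: [-1.57, -0.07, 0.07]
force: [-0.3, 0.2, -4.1]
opening: 0.0206
```

>>> {"op": "play_rows", "data": {"moves": [{"x":0,"y":0.0005,"z":0,"yaw":0,"gripper":1},{"x":0,"y":0.001,"z":0,"yaw":0,"gripper":1},{"x":0,"y":0.0015,"z":0,"yaw":0,"gripper":1},{"x":0,"y":0.0015,"z":0,"yaw":0,"gripper":1}]}}

```text
clock: 7.55
ee_pos: [0.5087, -0.0936, 0.0297]
eef_rot: [-1.57, -0.07, 0.07]
force: [0.7, -0.1, -3.5]
opening: 0.0206
```

>>> {"op": "play_rows", "data": {"moves": [{"x":0,"y":0.0005,"z":0,"yaw":0,"gripper":1},{"x":0,"y":0.001,"z":0,"yaw":0,"gripper":1},{"x":0,"y":0.001,"z":0,"yaw":0,"gripper":1}]}}

```text
clock: 7.85
ee_pos: [0.5087, -0.0936, 0.0287]
eef_rot: [-1.57, -0.07, 0.07]
force: [0.6, 0.6, -3.5]
opening: 0.0209
```

>>> {"op": "play_rows", "data": {"moves": [{"x":0,"y":0.0005,"z":0,"yaw":0,"gripper":1},{"x":0,"y":0.001,"z":0,"yaw":0,"gripper":1},{"x":0,"y":0.001,"z":0,"yaw":0,"gripper":1}]}}

```text
clock: 8.15
ee_pos: [0.5088, -0.0936, 0.0285]
eef_rot: [-1.57, -0.07, 0.07]
force: [-3.0, 1.7, 3.7]
opening: 0.0209
```

>>> {"op": "play_rows", "data": {"moves": [{"x":0,"y":0,"z":-0.002,"yaw":0,"gripper":1},{"x":0,"y":0,"z":-0.005,"yaw":0,"gripper":1},{"x":0,"y":0,"z":-0.008,"yaw":0,"gripper":1},{"x":0,"y":0,"z":-0.011,"yaw":0,"gripper":1},{"x":0,"y":0,"z":-0.014,"yaw":0,"gripper":1},{"x":0,"y":0,"z":-0.017,"yaw":0,"gripper":1},{"x":0,"y":0,"z":-0.02,"yaw":0,"gripper":1},{"x":0,"y":0,"z":-0.022,"yaw":0,"gripper":1},{"x":0,"y":0,"z":-0.024,"yaw":0,"gripper":1},{"x":0,"y":0,"z":-0.024,"yaw":0,"gripper":1}]}}

```text
clock: 9.15
ee_pos: [0.5119, -0.118, 0.0285]
eef_rot: [-1.57, -0.071, 0.068]
force: [0.0, 3.3, 5.5]
opening: 0.021
```

```bash
python3 -c "
from h import *
delta([.5243,-.1385,.0277],5.2)
for n in ['side','wrist']:
  d=cap(n,n+'4')
d=load('side4'); cv2.imwrite('pics/side4b.png',cv2.resize(d['color'][120:240,280:380],None,fx=5,fy=5,interpolation=cv2.INTER_CUBIC))
d=load('wrist4'); cv2.imwrite('pics/wrist4b.png',cv2.resize(d['color'],None,fx=1.25,fy=1.25))
"
```

```text
t 9.15 pos [ 0.5119 -0.118   0.0285] ang 5.07 down [ 1.9e-03 -4.0e-04 -1.0e+00] F [0.01 3.29 5.47] Tq [ 0.475  0.193 -0.071] op 0.021
xyz [ 0.0105  0.0008 -0.0215] yaw -0.13
```

View pics/side4b.png

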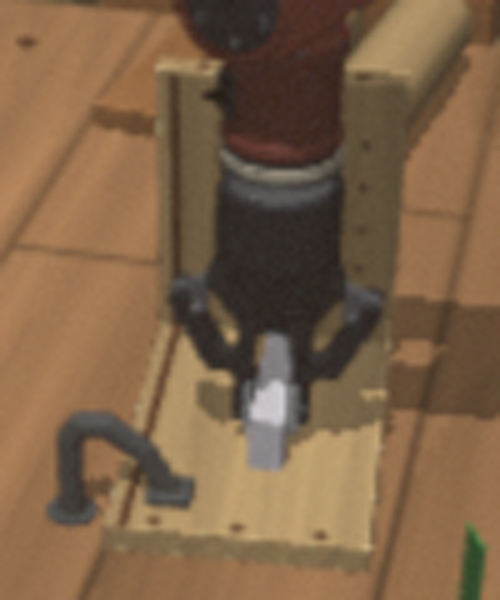

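View pics/wrist4b.png

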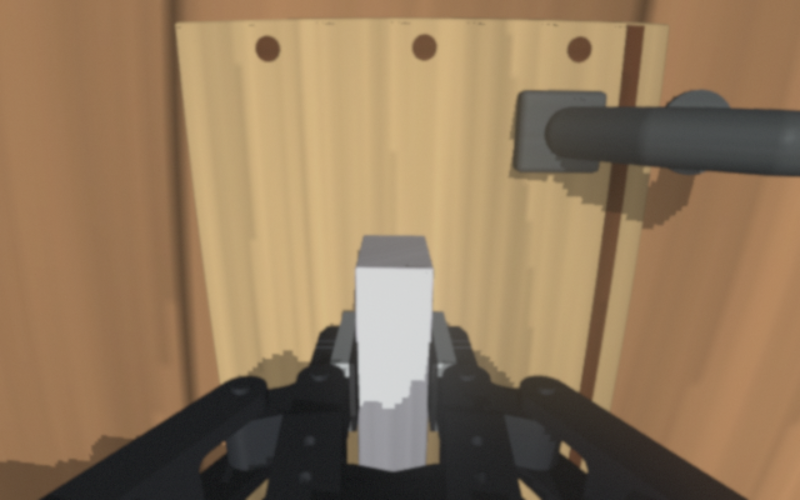

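```bash
python3 -c "
from h import *
d=load('wrist4')
P=onz(d,np.array([(177,24),(667,25)])/1.25,.018);print(P.round(4).tolist(), np.degrees(np.arctan2(P[1,1]-P[0,1],P[1,0]-P[0,0])))
e=P.mean(0)[:2]; a=np.radians(5.2); ey=np.array([-np.sin(a),np.cos(a)]);print('corner', e-.23*ey)
P=onz(d,np.array([(357,267),(433,267)])/1.25,.018+.036);print(P.round(4).tolist(), np.degrees(np.arctan2(P[1,1]-P[0,1],P[1,0]-P[0,0])))
h=P.mean(0)[:2]-.14*ey; print('heel to corner', (h-(e-.23*ey))@ey,(h-(e-.23*ey)))
"
```

```text
[[0.4339, -0.0211, 0.018], [0.5904, -0.0067, 0.018]] 5.253172445835552
corner [ 0.53299111 -0.24298051]
[[0.4985, -0.085, 0.054], [0.5194, -0.0831, 0.054]] 4.993140063515385
heel to corner 0.02046634319578072 [-0.01137646  0.01951558]
```

>>> {"op": "play_rows", "data": {"moves": [{"x":0,"y":0.0001,"z":-0.0015,"yaw":-0.15,"gripper":1},{"x":0,"y":0.0001,"z":-0.003,"yaw":-0.15,"gripper":1},{"x":0,"y":0.0001,"z":-0.0045,"yaw":-0.15,"gripper":1},{"x":0,"y":0.0001,"z":-0.006,"yaw":-0.15,"gripper":1},{"x":0,"y":0.0001,"z":-0.0075,"yaw":-0.15,"gripper":1},{"x":0,"y":0.0001,"z":-0.009,"yaw":-0.15,"gripper":1},{"x":0,"y":0.0001,"z":-0.0105,"yaw":-0.15,"gripper":1},{"x":0,"y":0.0001,"z":-0.012,"yaw":-0.15,"gripper":1},{"x":0,"y":0.0001,"z":-0.0135,"yaw":-0.15,"gripper":1},{"x":0,"y":0.0001,"z":-0.0135,"yaw":-0.15,"gripper":1}]}}

```text
clock: 10.25
ee_pos: [0.513, -0.1308, 0.0285]
eef_rot: [-1.569, -0.073, 0.07]
force: [-0.1, 4.8, 7.0]
opening: 0.021
```

```bash
python3 -c "
from h import *
delta([.5243,-.1385,.0277],5.2)"
```

```text
t 10.25 pos [ 0.513  -0.1308  0.0285] ang 5.22 down [ 1.6e-03  8.0e-04 -1.0e+00] F [-0.08  4.83  6.97] Tq [0.796 0.133 0.019] op 0.021
xyz [ 0.0106  0.0008 -0.0087] yaw 0.02
```

>>> {"op": "play_rows", "data": {"moves": [{"x":0,"y":0.0002,"z":-0.001,"yaw":0,"gripper":1},{"x":0,"y":0.0004,"z":-0.002,"yaw":0,"gripper":1},{"x":0,"y":0.0004,"z":-0.003,"yaw":0,"gripper":1},{"x":0,"y":0.0004,"z":-0.004,"yaw":0,"gripper":1},{"x":0,"y":0.0004,"z":-0.005,"yaw":0,"gripper":1},{"x":0,"y":0.0004,"z":-0.005,"yaw":0,"gripper":1}]}}

```text
clock: 10.85
ee_pos: [0.5136, -0.1355, 0.0285]
eef_rot: [-1.568, -0.073, 0.07]
force: [-1.7, 5.9, 8.8]
opening: 0.0207
```

```bash
python3 -c "
from h import *
delta([.5243,-.1385,.0277],5.2)
for n in ['side','top','wrist']: cap(n,n+'5')
d=load('side5'); cv2.imwrite('pics/side5b.png',cv2.resize(d['color'][120:240,280:380],None,fx=5,fy=5,interpolation=cv2.INTER_CUBIC))
d=load('top5'); cv2.imwrite('pics/top5b.png',cv2.resize(d['color'][150:260,310:440],None,fx=5,fy=5,interpolation=cv2.INTER_CUBIC))
"
cat >> h.py <<'E'
def face(d):
    C=cloud(d); pc=C[110:200,300:370].reshape(-1,3)
    a=np.radians(95.2); n=np.array([np.cos(a),np.sin(a),0]); c0=np.array([.533,-.243,.018]); ex=np.array([n[1],-n[0],0])
    q=pc-c0; X=q@ex; Y=q@n; Z=q[:,2]
    m=(abs(X)<.078)&(Z>.03)&(Z<.19)&(abs(Y-Z*.045)<.02)
    for _ in range(6):
        A=np.c_[np.ones(m.sum()),Z[m],X[m]]; s=np.linalg.lstsq(A,Y[m],rcond=None)[0]
        r=Y-np.c_[np.ones(len(Z)),Z,X]@s; m=(abs(X)<.078)&(Z>.03)&(Z<.195)&(abs(r)<.003)
    print('lean deg',np.degrees(np.arctan(s[1])).round(2),'off mm',(s[0]*1e3).round(2),'xslope',s[2].round(4),m.sum(),'rms mm',(r[m].std()*1e3).round(2))
E
python3 -c "
from h import *
for t in ['side0','side2','side3','side4','side5']: face(load(t))"
```

```text
t 10.85 pos [ 0.5136 -0.1355  0.0285] ang 5.2 down [ 0.0018  0.0013 -1.    ] F [-1.67  5.93  8.82] Tq [ 1.001  0.249 -0.089] op 0.0207
xyz [ 0.0104  0.0008 -0.0039] yaw -0.0
lean deg 5.16 off mm 1.93 xslope -0.0012 1690 rms mm 1.5
lean deg 5.57 off mm 2.63 xslope 0.0178 169 rms mm 1.49
lean deg 5.33 off mm 1.67 xslope 0.0015 688 rms mm 1.51
lean deg 5.21 off mm 1.92 xslope -0.001 739 rms mm 1.49
lean deg 0.75 off mm 1.86 xslope -0.0018 727 rms mm 1.53
```

View pics/side5b.png

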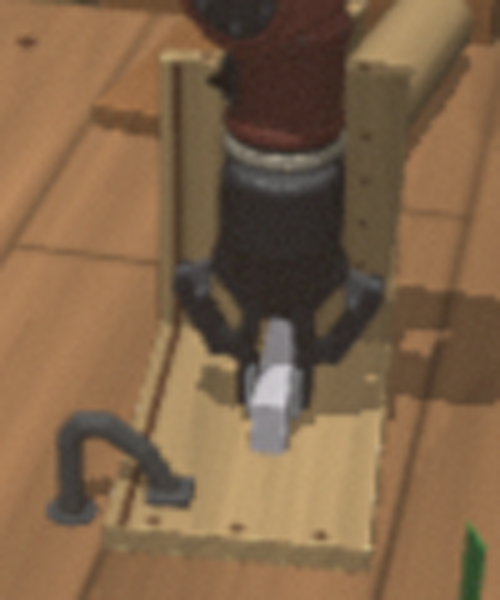

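View pics/top5b.png

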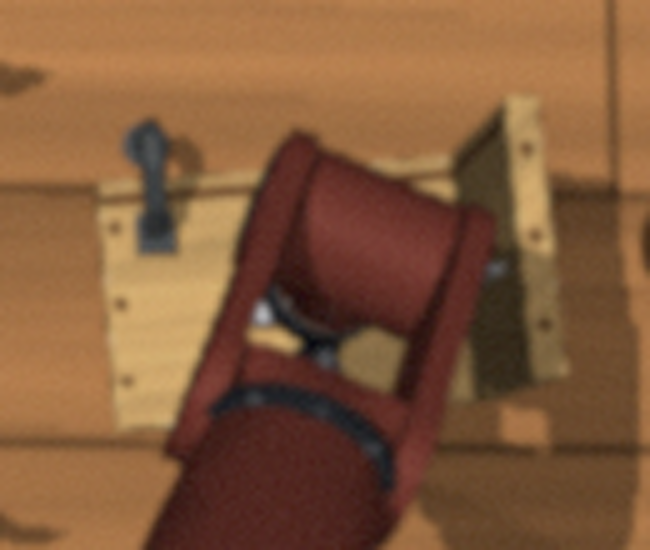

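>>> {"op": "play_rows", "data": {"moves": [{"x":0,"y":0.0003,"z":-0.0005,"yaw":0,"gripper":1},{"x":0,"y":0.0003,"z":-0.001,"yaw":0,"gripper":1},{"x":0,"y":0.0003,"z":-0.001,"yaw":0,"gripper":1}]}}

```text
clock: 11.3
ee_pos: [0.5137, -0.1362, 0.0285]
eef_rot: [-1.568, -0.072, 0.07]
force: [-2.1, 7.7, 11.2]
opening: 0.0207
```

>>> {"op": "play_rows", "data": {"moves": [{"x":0,"y":0.0,"z":-0.0005,"yaw":0,"gripper":1},{"x":0,"y":0.0,"z":-0.0005,"yaw":0,"gripper":1}]}}

```text
clock: 11.5
ee_pos: [0.5138, -0.1367, 0.0285]
eef_rot: [-1.568, -0.073, 0.07]
force: [-1.7, 8.1, 10.6]
opening: 0.0208
```

>>> {"op": "play_rows", "data": {"moves": [{"x":0,"y":0.0,"z":-0.0005,"yaw":0,"gripper":1},{"x":0,"y":0.0,"z":-0.0005,"yaw":0,"gripper":1}]}}

```text
clock: 11.7
ee_pos: [0.5139, -0.1371, 0.0284]
eef_rot: [-1.568, -0.073, 0.07]
force: [-1.3, 7.8, 10.9]
opening: 0.0203
```

```bash
python3 -c "
from h import *
delta([.5243,-.1385,.0277],5.2)
face(cap('side','side6'))"
```

```text
t 11.7 pos [ 0.5139 -0.1371  0.0284] ang 5.19 down [ 0.0017  0.0019 -1.    ] F [-1.25  7.78 10.86] Tq [ 1.158  0.282 -0.117] op 0.0203
xyz [ 0.0103  0.0008 -0.0023] yaw -0.01
lean deg 0.06 off mm 1.95 xslope -0.0004 738 rms mm 1.53
```

>>> {"op": "play_rows", "data": {"moves": [{"x":0,"y":0.0,"z":-0.0004,"yaw":0,"gripper":1},{"x":0,"y":0.0,"z":-0.0004,"yaw":0,"gripper":1}]}}

```text
clock: 11.95
ee_pos: [0.5139, -0.1373, 0.0284]
eef_rot: [-1.567, -0.072, 0.07]
force: [-1.1, 9.0, 11.2]
opening: 0.0206
```

>>> {"op": "play_rows", "data": {"moves": [{"x":0,"y":0.0,"z":-0.0004,"yaw":0,"gripper":1},{"x":0,"y":0.0,"z":-0.0004,"yaw":0,"gripper":1}]}}

```text
clock: 12.15
ee_pos: [0.5139, -0.1373, 0.0285]
eef_rot: [-1.567, -0.072, 0.07]
force: [-1.9, 10.7, 11.8]
opening: 0.0207
```

```bash
python3 -c "
from h import *
delta([.5243,-.1385,.0277],5.2)
face(cap('side','side7'))"
```

```text
t 12.15 pos [ 0.5139 -0.1373  0.0285] ang 5.17 down [ 0.0015  0.0031 -1.    ] F [-1.94 10.68 11.76] Tq [ 1.385  0.299 -0.046] op 0.0207
xyz [ 0.0103  0.0008 -0.0021] yaw -0.03
lean deg -0.09 off mm 1.97 xslope 0.0027 762 rms mm 1.56
```

```bash
cat >> h.py <<'E'
def floor(d):
    C=cloud(d).reshape(-1,3); a=np.radians(95.2); n=np.array([np.cos(a),np.sin(a),0]); c0=np.array([.533,-.243,.018]); ex=np.array([n[1],-n[0],0])
    q=C-c0; X=q@ex;Y=q@n;Z=q[:,2]
    for nm,m0,z0 in [('board',(abs(X)<.075)&(Y>.02)&(Y<.225),0),('bench',(abs(X)<.35)&(Y>-.1)&(Y<.6)&~((abs(X)<.13)&(Y<.25)),-.018)]:
        m=m0&(abs(Z-z0)<.006)
        for _ in range(5):
            s=np.linalg.lstsq(np.c_[np.ones(m.sum()),Y[m],X[m]],Z[m],rcond=None)[0]; r=Z-np.c_[np.ones(len(Z)),Y,X]@s; m=m0&(abs(r)<.005)
        print(nm,'z mm',(s[0]*1e3).round(2),'tilt y deg',np.degrees(s[1]).round(3),'x',np.degrees(s[2]).round(3),m.sum())
E
python3 -c "
from h import *
for t in ['side0','side6','side7']: face(load(t)); floor(load(t))
for t in ['wrist3','wrist4','wrist5']:
  d=load(t); print(t); floor(d)
"
```

```text
lean deg 5.16 off mm 1.93 xslope -0.0012 1690 rms mm 1.5
board z mm 0.41 tilt y deg -0.023 x 0.027 1641
bench z mm -17.71 tilt y deg -0.014 x 0.028 31654
lean deg 0.06 off mm 1.95 xslope -0.0004 738 rms mm 1.53
board z mm 0.13 tilt y deg 0.094 x 0.123 1382
bench z mm -17.69 tilt y deg -0.015 x 0.031 32350
lean deg -0.09 off mm 1.97 xslope 0.0027 762 rms mm 1.56
board z mm 0.13 tilt y deg 0.079 x 0.134 1390
bench z mm -17.69 tilt y deg -0.014 x 0.034 32339
wrist3
board z mm -0.41 tilt y deg 0.011 x 0.065 28157
bench z mm -18.47 tilt y deg 0.019 x 0.034 138612
wrist4
board z mm -0.45 tilt y deg 0.025 x 0.065 77512
bench z mm -18.45 tilt y deg 0.016 x 0.031 50947
wrist5
board z mm -0.42 tilt y deg 0.017 x 0.062 88349
bench z mm -18.45 tilt y deg 0.014 x 0.036 51393
```

```bash
cat >> h.py <<'E'
def stock(d,lo=.03,hi=.042):
    C=cloud(d).reshape(-1,3); a=np.radians(95.2); n=np.array([np.cos(a),np.sin(a),0]); c0=np.array([.533,-.243,.018]); ex=np.array([n[1],-n[0],0])
    q=C-c0; X=q@ex;Y=q@n;Z=q[:,2]
    m0=(abs(X+.011)<.009)&(Y>.07)&(Y<.17); m=m0&(Z>lo)&(Z<hi)
    for _ in range(5):
        s=np.linalg.lstsq(np.c_[np.ones(m.sum()),Y[m]-.1,X[m]+.011],Z[m],rcond=None)[0]; r=Z-np.c_[np.ones(len(Z)),Y-.1,X+.011]@s; m=m0&(abs(r)<.004)
    print('stock top z',(s[0]*1e3).round(2),'pitch',np.degrees(s[1]).round(3),'roll',np.degrees(s[2]).round(2),m.sum(),'Y range',Y[m].min().round(3),Y[m].max().round(3),'rms',(r[m].std()*1e3).round(2))
E
python3 -c "
from h import *
stock(load('wrist4'));stock(load('wrist5'))
d=cap('wrist','wrist7');stock(d)
delta([.5243,-.1385,.0277],5.2)
"
```

```text
stock top z 35.62 pitch -0.166 roll 0.11 7902 Y range 0.089 0.161 rms 0.65
stock top z 35.56 pitch -0.14 roll 0.07 7886 Y range 0.071 0.143 rms 0.65
stock top z 35.57 pitch -0.165 roll 0.13 7914 Y range 0.07 0.141 rms 0.65
t 12.25 pos [ 0.5139 -0.1373  0.0284] ang 5.18 down [ 0.0015  0.0031 -1.    ] F [-1.77  9.86 11.09] Tq [ 1.373  0.267 -0.086] op 0.0209
xyz [ 0.0103  0.0008 -0.0022] yaw -0.02
```

```bash
python3 -c "
from h import *
def st(d,c,ang,z0,w=.009,ylo=-.065,yhi=.065):
    C=cloud(d).reshape(-1,3); a=np.radians(90+ang); n=np.array([np.cos(a),np.sin(a),0]); ex=np.array([n[1],-n[0],0])
    q=C-np.array([*c,0]); X=q@ex;Y=q@n;Z=q[:,2]
    m0=(abs(X)<w)&(Y>ylo)&(Y<yhi); m=m0&(abs(Z-z0)<.006)
    for _ in range(5):
        s=np.linalg.lstsq(np.c_[np.ones(m.sum()),Y[m],X[m]],Z[m],rcond=None)[0]; r=Z-np.c_[np.ones(len(Z)),Y,X]@s; m=m0&(abs(r)<.004)
    print('z',(s[0]*1e3).round(2),'pitch',np.degrees(s[1]).round(3),'roll',np.degrees(s[2]).round(2),m.sum(),Y[m].min().round(3),Y[m].max().round(3),(r[m].std()*1e3).round(2))
d=load('wrist1')
st(d,(.451,.2275),-1.6,.036)
st(d,(.451,.2275),-1.6,.036,ylo=0.0)
st(d,(.451,.2275),-1.6,.036,ylo=-.01,yhi=.06)
d=load('wrist3'); st(d,(.508-.011*0,-.0919),5.2,.128+.036,ylo=-.033,yhi=.033)
d=load('wrist7'); st(d,(.5139,-.1373),5.2,.054,ylo=-.033,yhi=.03)
st(d,(.5139,-.1373),5.2,.054,ylo=-.01,yhi=.03)
# bench patches either side in wrist1
"
```

```text
z 35.61 pitch 0.005 roll 0.02 2206 -0.065 0.065 0.74
z 35.55 pitch 0.113 roll 0.0 1242 0.0 0.065 0.74
z 35.56 pitch 0.085 roll 0.0 1322 -0.01 0.06 0.75
z 164.08 pitch 0.186 roll -0.13 7370 -0.033 0.033 0.55
z 53.59 pitch 0.017 roll 0.08 6970 -0.033 0.03 0.55
z 53.58 pitch 0.075 roll 0.08 4792 -0.01 0.03 0.56
```

>>> {"op": "play_rows", "data": {"moves": [{"x":0,"y":0.0003,"z":-0.0002,"yaw":0,"gripper":1},{"x":0,"y":0.0006,"z":-0.0003,"yaw":0,"gripper":1},{"x":0,"y":0.0006,"z":-0.0003,"yaw":0,"gripper":1}]}}

```text
clock: 12.55
ee_pos: [0.5139, -0.1373, 0.0284]
eef_rot: [-1.566, -0.072, 0.07]
force: [-3.0, 11.9, 16.1]
opening: 0.0204
```

```bash
python3 -c "
from h import *
delta([.5243,-.1385,.0277],5.2)
face(cap('side','side8'));face(cap('side','side8'));stock(cap('wrist','wrist8'))"
```

```text
t 12.55 pos [ 0.5139 -0.1373  0.0284] ang 5.18 down [ 0.001   0.0037 -1.    ] F [-3.   11.92 16.09] Tq [ 1.573  0.489 -0.102] op 0.0204
xyz [ 0.0102  0.0007 -0.0022] yaw -0.02
lean deg 0.16 off mm 1.68 xslope -0.0038 729 rms mm 1.54
lean deg 0.03 off mm 1.94 xslope 0.0 732 rms mm 1.48
stock top z 35.57 pitch -0.158 roll 0.03 7920 Y range 0.07 0.142 rms 0.66
```

>>> {"op": "play_rows", "data": {"moves": [{"x":0,"y":0,"z":-0.0003,"yaw":0,"gripper":1},{"x":0,"y":0,"z":-0.0003,"yaw":0,"gripper":1},{"x":0,"y":0,"z":-0.0003,"yaw":0,"gripper":1},{"x":0,"y":0,"z":-0.0003,"yaw":0,"gripper":1},{"x":0,"y":0,"z":-0.0003,"yaw":0,"gripper":1},{"x":0,"y":0,"z":-0.0003,"yaw":0,"gripper":1},{"x":0,"y":0,"z":-0.0003,"yaw":0,"gripper":1},{"x":0,"y":0,"z":-0.0003,"yaw":0,"gripper":1},{"x":0,"y":0,"z":-0.0003,"yaw":0,"gripper":1},{"x":0,"y":0,"z":-0.0003,"yaw":0,"gripper":1}]}}

```text
clock: 13.7
ee_pos: [0.5139, -0.1373, 0.0284]
eef_rot: [-1.566, -0.072, 0.07]
force: [-3.6, 11.9, 16.4]
opening: 0.0207
```

>>> {"op": "play_rows", "data": {"moves": [{"x":0,"y":0,"z":0,"yaw":0,"gripper":1},{"x":0,"y":0,"z":0,"yaw":0,"gripper":1},{"x":0,"y":0,"z":0,"yaw":0,"gripper":1},{"x":0,"y":0,"z":0,"yaw":0,"gripper":1},{"x":0,"y":0,"z":0,"yaw":0,"gripper":1},{"x":0,"y":0,"z":0,"yaw":0,"gripper":1},{"x":0,"y":0,"z":0,"yaw":0,"gripper":1},{"x":0,"y":0,"z":0,"yaw":0,"gripper":1},{"x":0,"y":0,"z":0,"yaw":0,"gripper":1},{"x":0,"y":0,"z":0,"yaw":0,"gripper":1}]}}

```text
clock: 14.7
ee_pos: [0.5139, -0.1373, 0.0285]
eef_rot: [-1.566, -0.072, 0.07]
force: [-1.8, 11.8, 16.4]
opening: 0.0206
```

>>> {"op": "play_rows", "data": {"moves": [{"x":0,"y":0,"z":0,"yaw":0,"gripper":1},{"x":0,"y":0,"z":0,"yaw":0,"gripper":1},{"x":0,"y":0,"z":0,"yaw":0,"gripper":1},{"x":0,"y":0,"z":0,"yaw":0,"gripper":1},{"x":0,"y":0,"z":0,"yaw":0,"gripper":1},{"x":0,"y":0,"z":0,"yaw":0,"gripper":1},{"x":0,"y":0,"z":0,"yaw":0,"gripper":1},{"x":0,"y":0,"z":0,"yaw":0,"gripper":1},{"x":0,"y":0,"z":0,"yaw":0,"gripper":1},{"x":0,"y":0,"z":0,"yaw":0,"gripper":1}]}}

```text
clock: 15.7
ee_pos: [0.5139, -0.1373, 0.0284]
eef_rot: [-1.565, -0.072, 0.07]
force: [-3.2, 12.0, 15.4]
opening: 0.0206
```

>>> {"op": "play_rows", "data": {"moves": [{"x":0,"y":0,"z":0,"yaw":0,"gripper":1},{"x":0,"y":0,"z":0,"yaw":0,"gripper":1},{"x":0,"y":0,"z":0,"yaw":0,"gripper":1},{"x":0,"y":0,"z":0,"yaw":0,"gripper":1},{"x":0,"y":0,"z":0,"yaw":0,"gripper":1}]}}

```text
clock: 16.2
ee_pos: [0.5139, -0.1373, 0.0284]
eef_rot: [-1.566, -0.072, 0.07]
force: [-3.2, 12.4, 16.1]
opening: 0.021
```

```bash
python3 -c "
from h import *
delta([.5243,-.1385,.0277],5.2)
for i in range(3): face(cap('side','side9'))
stock(cap('wrist','wrist9')); d=cap('top','top9')
cv2.imwrite('pics/top9b.png',cv2.resize(d['color'][60:280,80:480],None,fx=2,fy=2,interpolation=cv2.INTER_CUBIC))"
```

```text
t 16.2 pos [ 0.5139 -0.1373  0.0284] ang 5.17 down [ 0.001   0.0041 -1.    ] F [-3.21 12.36 16.1 ] Tq [ 1.711  0.514 -0.069] op 0.021
xyz [ 0.0102  0.0008 -0.0022] yaw -0.03
lean deg 0.03 off mm 1.97 xslope 0.0012 737 rms mm 1.54
lean deg 0.1 off mm 1.55 xslope -0.0014 727 rms mm 1.58
lean deg -0.12 off mm 2.32 xslope 0.0007 725 rms mm 1.53
stock top z 35.55 pitch -0.151 roll 0.12 7922 Y range 0.07 0.141 rms 0.65
```

View pics/top9b.png

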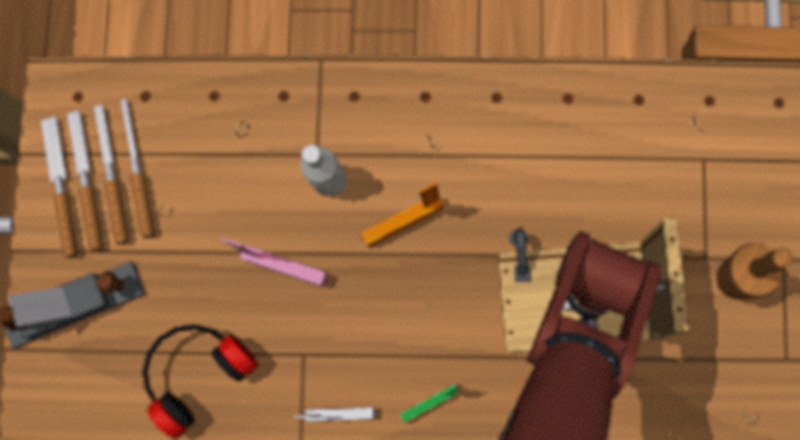

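View pics/side9.png

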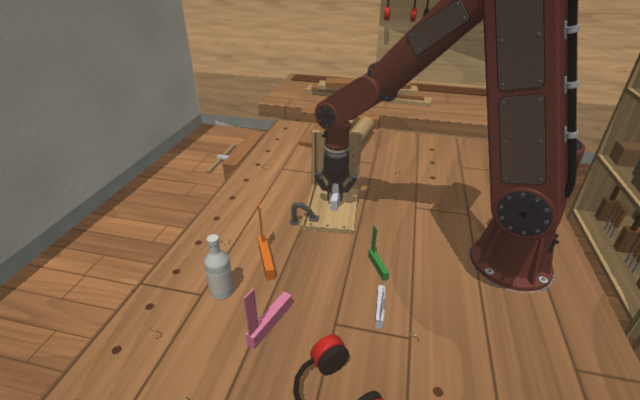

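>>> {"op": "play_rows", "data": {"moves": [{"x":0,"y":0,"z":-0.0004,"yaw":0,"gripper":1},{"x":0,"y":0,"z":-0.0008,"yaw":0,"gripper":1},{"x":0,"y":0,"z":-0.001,"yaw":0,"gripper":1},{"x":0,"y":0,"z":-0.001,"yaw":0,"gripper":1},{"x":0,"y":0,"z":-0.001,"yaw":0,"gripper":1},{"x":0,"y":0,"z":-0.001,"yaw":0,"gripper":1}]}}

```text
clock: 17.05
ee_pos: [0.5139, -0.1373, 0.0285]
eef_rot: [-1.564, -0.071, 0.07]
force: [-2.8, 14.9, 17.0]
opening: 0.0207
```

```bash
python3 -c "
from h import *
delta([.5243,-.1385,.0277],5.2)
for i in range(4): face(cap('side','side10'))
stock(cap('wrist','wrist10'))"
```

```text
t 17.05 pos [ 0.5139 -0.1373  0.0285] ang 5.16 down [ 6.0e-04  5.9e-03 -1.0e+00] F [-2.76 14.87 17.  ] Tq [ 2.071  0.47  -0.031] op 0.0207
xyz [ 0.0102  0.0008 -0.0022] yaw -0.04
lean deg -0.22 off mm 2.45 xslope 0.0031 744 rms mm 1.49
lean deg -0.01 off mm 1.92 xslope 0.0014 719 rms mm 1.59
lean deg 0.11 off mm 1.78 xslope -0.001 729 rms mm 1.56
lean deg 0.14 off mm 1.77 xslope -0.0015 732 rms mm 1.54
stock top z 35.57 pitch -0.144 roll 0.12 7933 Y range 0.07 0.141 rms 0.65
```

>>> {"op": "play_rows", "data": {"moves": [{"x":0,"y":0,"z":0,"yaw":0,"gripper":1},{"x":0,"y":0,"z":0,"yaw":0,"gripper":1},{"x":0,"y":0,"z":0,"yaw":0,"gripper":1},{"x":0,"y":0,"z":0,"yaw":0,"gripper":1},{"x":0,"y":0,"z":0,"yaw":0,"gripper":1},{"x":0,"y":0,"z":0,"yaw":0,"gripper":1},{"x":0,"y":0,"z":0,"yaw":0,"gripper":1},{"x":0,"y":0,"z":0,"yaw":0,"gripper":1},{"x":0,"y":0,"z":0,"yaw":0,"gripper":1},{"x":0,"y":0,"z":0,"yaw":0,"gripper":1}]}}

```text
clock: 18.3
ee_pos: [0.5139, -0.1373, 0.0285]
eef_rot: [-1.564, -0.071, 0.07]
force: [-2.5, 14.6, 16.7]
opening: 0.0208
```

>>> {"op": "play_rows", "data": {"moves": [{"x":0,"y":0,"z":0,"yaw":0,"gripper":1},{"x":0,"y":0,"z":0,"yaw":0,"gripper":1},{"x":0,"y":0,"z":0,"yaw":0,"gripper":1},{"x":0,"y":0,"z":0,"yaw":0,"gripper":1},{"x":0,"y":0,"z":0,"yaw":0,"gripper":1},{"x":0,"y":0,"z":0,"yaw":0,"gripper":1},{"x":0,"y":0,"z":0,"yaw":0,"gripper":1},{"x":0,"y":0,"z":0,"yaw":0,"gripper":1},{"x":0,"y":0,"z":0,"yaw":0,"gripper":1},{"x":0,"y":0,"z":0,"yaw":0,"gripper":1}]}}

```text
clock: 19.3
ee_pos: [0.5139, -0.1373, 0.0285]
eef_rot: [-1.564, -0.071, 0.07]
force: [-3.0, 16.0, 17.4]
opening: 0.021
```

>>> {"op": "play_rows", "data": {"moves": [{"x":0,"y":0,"z":0,"yaw":0,"gripper":1},{"x":0,"y":0,"z":0,"yaw":0,"gripper":1},{"x":0,"y":0,"z":0,"yaw":0,"gripper":1},{"x":0,"y":0,"z":0,"yaw":0,"gripper":1},{"x":0,"y":0,"z":0,"yaw":0,"gripper":1},{"x":0,"y":0,"z":0,"yaw":0,"gripper":1},{"x":0,"y":0,"z":0,"yaw":0,"gripper":1},{"x":0,"y":0,"z":0,"yaw":0,"gripper":1},{"x":0,"y":0,"z":0,"yaw":0,"gripper":1},{"x":0,"y":0,"z":0,"yaw":0,"gripper":1}]}}

```text
clock: 20.3
ee_pos: [0.5139, -0.1373, 0.0284]
eef_rot: [-1.564, -0.071, 0.07]
force: [-3.0, 15.2, 16.8]
opening: 0.0207
```

```bash
python3 -c "
from h import *
delta([.5243,-.1385,.0277],5.2)
for i in range(3): face(cap('side','side11'))
stock(cap('wrist','wrist11'))
from station import job; print(job.sign_off())"
```

```text
t 20.3 pos [ 0.5139 -0.1373  0.0284] ang 5.16 down [ 6.0e-04  5.9e-03 -1.0e+00] F [-3.02 15.16 16.84] Tq [ 2.175  0.431 -0.05 ] op 0.0207
xyz [ 0.0103  0.0007 -0.0022] yaw -0.04
lean deg -0.03 off mm 1.94 xslope 0.0011 723 rms mm 1.56
lean deg -0.09 off mm 2.32 xslope 0.0016 728 rms mm 1.56
lean deg -0.07 off mm 2.03 xslope -0.0016 745 rms mm 1.58
stock top z 35.55 pitch -0.118 roll 0.06 7928 Y range 0.07 0.141 rms 0.64
the job is handed in; nothing more can be done
None
```

I picked up the larger white square, set its stock flat on the bottom panel and slid it into the corner. Pushing with the square alone, I turned the side from about 5.2° inward to square. I held it there about 8 s and handed in at about 20.5 s, still gripping (70 N set) and pushing about 15 N into the corner and 17 N down.

**Squareness:** the last three depth fits of the side read -0.03°, -0.09° and -0.07°. Single readings during the hold scattered by about ±0.2°, so the side is square to within what the camera can resolve.

**Seating:** the tool tip stayed at the same position while I raised the push from about 9 to 15 N, which means the square is bottomed in the corner. I could not see the contact along the blade directly, because the gripper hides it.

**Disagreements:**
- One fit of the stock top showed a steady pitch of about -0.15°, while a narrower fit gave about 0°. The first did not change under load, so I took it as depth bias.
- The tool itself leaned about 0.3° under the push, but the measured pitch of the stock did not follow it.

**Bystanders:** the last top and side pictures, taken a few seconds before handing in, showed the other things where they had been. I compared them by eye only.

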